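# Reload the relay feeder

### The job

Reload the relay feeder: pull its red-tabbed follower back until it latches, then set the blue relay and after it the orange relay upright in the track, down on its floor, thin way along the track, blue next to the outlet stop and orange behind it; set them in gently, do not drop them. Then press the yellow release pad and let it go, so that the follower closes and pushes both relays up against the stop. Leave the green relay and everything else on the bench where it is.

Things in the scene. Friction and masses are not known exactly. Their poses are not given: they have to be found in the camera images.
- track (a point): Middle of the feeder's loading track, on its floor, 6 mm above the bench. x runs along the track to the outlet stop, y across, z up. The track is 34 mm wide between black walls 10 mm high, topped by lips flaring outward (lip tops 15 mm above the floor, about 41 mm apart inside, 46 mm outside); walls from x = -84 to +48 mm.
- feeder: The feeder: aluminium base plate 226 (x) x 78 mm, 6 mm thick, that cannot move, carrying the track, follower, catch and pad. Origin on the bench; plate from x = -119 to +107 mm; track is at x = +44 mm. Axes as track.
- outlet_stop (a point): inner face of the steel stop plate that closes the outlet end of the track, on the track floor (42 mm wide, 28 mm high above the track floor, 6 mm thick); same axes as track and 43 mm ahead of it.
- follower_tab (a point): Middle of the red pull tab on the sprung follower, 50 mm above the bench; tab 14 mm along the track x 22 across, top 16 mm above this point, foot 16 mm below, on a grey pusher block 14 x 30 mm, 28 mm high. The pusher's front face (to the stop) is 7 mm ahead along x, its back 7 mm behind. Axes as track. May be pinched along or across the track.
- follower (a joint): How far the follower is pulled back from the stop, in m (0 = home, pusher face 1 mm from the stop; hard end 0.092). A damped spring pushes it home with 3 N at 0, 7.6 N at 0.092 (plus 40 N per m/s). Pulled slowly (under 0.1 m/s) to 0.085 or more and let go, it is held by the catch at about 0.080; stop to pusher face is then 81 mm. Freed, it closes in about 0.6 s.
- release_pad (a point): top middle of the yellow release pad (28 mm along the track x 34 mm across), 36 mm above the bench at rest, on the tail of the catch rocker; 30 mm behind (-x, away from the stop) its axle. Axes as track. Pushed down about 5 to 7 mm with about 3 N it frees the follower; it springs back up when let go.
- catch (a joint): angle of the catch rocker in rad: 0 at rest, up to 0.25 with the pad fully pressed (7.5 mm); above about 0.15 the follower is free. It also lifts for a moment as the follower is pulled under it.
- blue_relay_center (a point): blue plug-in relay, one blue block 22 (its x) x 32 (its y) x 45 mm tall, 28 to 56 g, standing upright on the tray; point at its centre, 22.5 mm above its foot; x is across its thin way, z up; the same either way round.
- orange_relay_center (a point): orange plug-in relay, one orange block 22 (its x) x 32 (its y) x 45 mm tall, 28 to 56 g, standing upright on the tray; point at its centre, 22.5 mm above its foot; x is across its thin way, z up; the same either way round.
- green_relay_center (a point): green plug-in relay, one green block 22 (its x) x 32 (its y) x 45 mm tall, 28 to 56 g, standing upright on the tray; point at its centre, 22.5 mm above its foot; x is across its thin way, z up; the same either way round. Not wanted: it stays where it is.
- tray: black tray 190 x 90 mm (its x and y) that cannot move, holding the three relays in a row along its x; origin under its centre; floor 3 mm thick, rim 10 mm high.
- board_strip: bystander: dark circuit board strip 110 x 24 mm, up to 10 mm high, lying loose between tray and feeder.
- driver: bystander: black electric screwdriver about 210 mm long, 34 mm thick, lying loose on the bench; origin under its middle, x along it.
- cleaner: bystander: white bottle, 54 mm across, 130 mm tall, loose.
- tape: bystander: yellow tape roll lying flat, 84 mm across, 20 mm high, loose.
- screw_cup: bystander: small steel bowl, 64 mm across, 30 mm high, loose.
- flux_tin: bystander: brass-coloured tin, 50 mm across, 22 mm high, loose.
Not all that is in view belongs to the job. Several things look just like the part that bears orange_relay_center: the one meant starts farthest to the robot's right.

How it is judged:
On the way, in this order (a step that is already met when the one before it is completed fails the run):
1. the follower stands latched back by itself, untouched (value of joint follower above 0.077 m and contact force between the fingers and feeder below 0.05 N), for 0.2 s.
2. the blue relay stands let go in the track, on its floor, follower still latched (value of joint follower above 0.077 m and x of blue_relay_center in the frame of track between -0.034 and 0.034 m and y of blue_relay_center in the frame of track between -0.004 and 0.004 m and z of blue_relay_center in the frame of track between 0.018 and 0.026 m and angle between blue_relay_center's own z axis and vertical below 0.15 rad and angle between the x axis of blue_relay_center and the x axis of track, either way round below 0.25 rad and contact force between the fingers and blue_relay below 0.05 N and linear speed of blue_relay below 0.03 m/s), for 0.2 s.
3. the orange relay stands let go in the track behind the blue one (on the follower's side), follower still latched (value of joint follower above 0.077 m and x of blue_relay_center in the frame of track between -0.01 and 0.034 m and y of blue_relay_center in the frame of track between -0.004 and 0.004 m and z of blue_relay_center in the frame of track between 0.018 and 0.026 m and angle between each of blue_relay_center, orange_relay_center's own z axis and vertical below 0.15 rad and angle between the x axis of each of blue_relay_center, orange_relay_center and the x axis of track, either way round below 0.25 rad and x of orange_relay_center in the frame of track between -0.034 and 0.012 m and y of orange_relay_center in the frame of track between -0.004 and 0.004 m and z of orange_relay_center in the frame of track between 0.018 and 0.026 m and contact force between the fingers and orange_relay below 0.05 N and linear speed of orange_relay below 0.03 m/s and distance between blue_relay_center and orange_relay_center above 0.02 m), for 0.2 s.
At the end, for the whole second after the job is handed in: Blue within about 4 mm of the outlet stop, orange within 5 mm of touching it, both on the track floor, upright and square in the track, at rest; follower closed on them (0.038 to 0.048), catch back at rest (under 0.04); green relay upright within 20 mm of its start (x of blue_relay_center in the frame of track between 0.028 and 0.036 m and y of blue_relay_center in the frame of track between -0.004 and 0.004 m and z of blue_relay_center in the frame of track between 0.018 and 0.026 m and angle between each of blue_relay_center, orange_relay_center, green_relay_center's own z axis and vertical below 0.15 rad and angle between the x axis of each of blue_relay_center, orange_relay_center and the x axis of track, either way round below 0.25 rad and x of orange_relay_center in the frame of track between 0.005 and 0.015 m and y of orange_relay_center in the frame of track between -0.004 and 0.004 m and z of orange_relay_center in the frame of track between 0.018 and 0.026 m and value of joint follower between 0.038 and 0.048 m and value of joint catch below 0.04 rad and velocity of joint follower below 0.01 m/s and linear speed of each of blue_relay, orange_relay below 0.02 m/s and distance of green_relay_center from where it was at the start of the episode below 0.02 m).
It fails at once if the green relay shoved or knocked over (distance of green_relay_center from where it was at the start of the episode above 0.02 m or angle between green_relay_center's own z axis and vertical above 0.3 rad).
It fails at once if another thing on the bench moved by more than 30 mm (distance of any of board_strip, driver, cleaner, tape, screw_cup, flux_tin from where it was at the start of the episode above 0.03 m).
It fails at once if a relay dropped or thrown (faster than 0.7 m/s while not held) ((contact force between the fingers and blue_relay below 0.01 N and linear speed of blue_relay above 0.7 m/s) or (contact force between the fingers and orange_relay below 0.01 N and linear speed of orange_relay above 0.7 m/s)).
It also fails if it takes over 72 s, if anything falls off the work surface, if the arm or the gripper's body presses on something with over 40 N, if the wrist force passes 120 N, or if a joint passes its speed limit or range.

### The arm

A 6-joint arm with a two-finger parallel gripper is mounted at the origin on the work surface. World frame = base frame: x ahead of the robot, y to its left, z up, the work surface at z = 0. Lengths are in m, angles in rad, forces in N, time in s.
With the tool pointing down it reaches from about 0.375 to 0.9 m from the base axis. Payload 3.1 kg.
Tool frame: the origin (TCP) lies at the centre of the arm's flange, where the gripper is bolted on; the fingertips stand 173 mm ahead of it and the grasp point (between the pads) lies 155 mm ahead of it (tip_extent is the distance from the TCP to the fingertips, in m); z points along the fingers, y is the direction in which the jaws open and shut (so a half turn about z gives the same grasp; the last joint's range is limited). The gripper opens to 85 mm and grips with 20 to 120 N. Pads are 22 mm wide; open, the fingers measure 114 mm over their backs; the gripper's body (76 mm by 85 mm) begins 54 mm behind the grasp point. The pads swing forward as they close: fully open they stand 13 mm farther back than shut.
Start: joints at [0.968, 0.527, 1.433, -0, 1.181, -0.178], TCP at [0.258, 0.569, 0.405] pointing down, gripper open.
Joint ranges: [-3.08, 3.08], [-0.75, 2.2], [0.22, 2.44], [-1.43, 4.57], [0, 2.65], [-2.85, 2.85]. Speed limits (rad/s): [2.79, 2.79, 3.14, 3.14, 3.14, 3.14].

### API

Orientations are given as a unit quaternion [x, y, z, w].
In Python, from station import sense, snapshot, sign_off, tip_extent gives the robot as it stands. The module is installed in compiled form; this text tells all that it offers.
- The arm moves only by the tool servo_tool, never from a script. Its argument "rows" is a list of rows, each a list of 3 entries, a list of its own where there are three numbers: the shift along the tool's x, y, z in mm, then the turn about the tool's z in degrees, then the opening, from -1 (shut) to 1 (fully open), so that 0 is half open. A call has 1 to 8 rows; each row is the pose to reach, as a shift and turn from the pose measured when the call began, along the tool's axes at that moment; what a row does not reach only later rows make up. A row lasts 1/10 s, in which the tool goes at most 50 mm and 8.59 degrees, less where a joint would pass 70% of its speed; a pose out of reach is approached as far as the arm can. A call with a gripper value outside its range is refused whole. The fingers move at their own pace and stop on an object; "force" is the grip in N (left out, the last holds). Time passes only in rows, so rows that repeat a pose let the fingers close. It gives the time, the measured TCP pose, the force and the opening at its end, in the units of the state.
- sense(): the state, without advancing time (a new reading comes with each control period).
- snapshot(name): name is "scene" or "top"; returns a dict with "image" (384x512x3 uint8, blue, green, red), "z_map" (384x512 float32, m along the optical axis (not along the pixel's ray), 0 where there is no reading), "vertical_fov" (degrees; the focal length in pixels is half the picture's height over the tangent of half this angle, whatever the lens; pixels are square), "cx", "cy" (the principal point, pixels), "k1" (the pictures are not rectified: a ray, as slopes to the right and down, at radius r is drawn at 1 + k1 r^2 times it, then the intrinsics apply), "cam_to_world" (4x4, takes a point from camera to world coordinates). Camera axes: x right, y down, z forward; pixel columns grow to the right and rows downward; lengths in m; the calibration is good to about 2 mm. A picture is of the moment at which its call begins.
- sign_off(): hands the job in, once; it reports no verdict.
The state is a dict: "t": time; "q": joint angles; "qd": joint speeds; "tau": joint torques, N m; "tcp_pos": TCP position; "tool_rot": TCP orientation; "force": force on the tool from outside, world axes, zero at the start; "ft_torque": the same for the moment, N m; "finger_gap": opening from 0.0 (shut) to 1.0 (fully open).
Only numpy, scipy, OpenCV 4.12 (cv2) and the standard library are available. Lean on these libraries where they do the work, as an engineer would, in place of code of your own. Each camera call takes 0.05 s, during which the arm holds its last target. There are 200 camera calls.

## Working session

There is one attempt and no reset: what is moved stays moved. The work goes in short steps, Python scripts to look and compute and a tool call to move; the robot and the scene stay as the last step left them, time stands still between calls to the robot, and variables do not carry over. Pictures are saved under pics/ and viewed, about 8 in all and at most 12, crops included, and the job is handed in when it is done.

Besides the shell and the picture viewer there is one more tool, called as name([rows], argument=value, ...), one row to a line, values as JSON. servo_tool: Moves the arm, as the interface text tells. Its arguments: {"type":"object","properties":{"rows":{"type":"array"},"force":{"type":"number"}},"required":["rows"]}

```bash
mkdir -p pics; cat > h.py <<'E'
import numpy as np, cv2, pickle
from station import sense, snapshot
def snap(name, tag):
    s=snapshot(name); cv2.imwrite(f'pics/{tag}.png', s['image']); pickle.dump(s,open(f'{tag}.pkl','wb')); return s
def K(s):
    f=s['image'].shape[0]/2/np.tan(np.radians(s['vertical_fov'])/2)
    return f
def rays(s,uv):
    f=K(s); uv=np.atleast_2d(np.asarray(uv,float)); d=(uv-[s['cx'],s['cy']])/f
    u=d.copy()
    for _ in range(20): u=d/(1+s['k1']*(u**2).sum(1,keepdims=True))
    return np.c_[u,np.ones(len(u))]
def onplane(s,uv,z):
    T=np.array(s['cam_to_world']); r=rays(s,uv)@T[:3,:3].T; o=T[:3,3]
    return o+r*((z-o[2])/r[:,2])[:,None]
def cloud(s):
    h,w=s['z_map'].shape; v,u=np.mgrid[:h,:w]
    r=rays(s,np.c_[u.ravel(),v.ravel()])*s['z_map'].ravel()[:,None]
    T=np.array(s['cam_to_world']); p=r@T[:3,:3].T+T[:3,3]
    p[s['z_map'].ravel()==0]=np.nan
    return p.reshape(h,w,3)
def proj(s,P):
    T=np.linalg.inv(np.array(s['cam_to_world'])); p=np.atleast_2d(P)@T[:3,:3].T+T[:3,3]
    u=p[:,:2]/p[:,2:]; u=u*(1+s['k1']*(u**2).sum(1,keepdims=True)); return u*K(s)+[s['cx'],s['cy']]
E
python3 - <<'E'
from h import *
for n in('scene','top'):
    s=snap(n,n+'0'); print(n,s['vertical_fov'],s['cx'],s['cy'],s['k1']); print(np.round(s['cam_to_world'],3))
print(sense())
from station import tip_extent; print(tip_extent() if callable(tip_extent) else tip_extent)
a=[cv2.imread(f'pics/{n}0.png') for n in('scene','top')]
cv2.imwrite('pics/both.png',cv2.resize(np.hstack(a),(800,300),interpolation=cv2.INTER_AREA))
cv2.imwrite('pics/top0b.png',cv2.resize(a[1],(800,600)))
E
```

```text
scene 43.959364226820696 249.39424532671975 190.92039914940685 -0.03689660927395206
[[ 0.393  0.765 -0.51   1.119]
 [ 0.919 -0.317  0.232 -0.272]
 [ 0.015 -0.56  -0.828  1.041]
 [ 0.     0.     0.     1.   ]]
top 46.17839405722919 259.98212304377 193.36118985823364 -0.09979388415568691
[[ 2.400e-02 -9.830e-01  1.830e-01  3.270e-01]
 [-1.000e+00 -2.700e-02 -1.200e-02 -1.000e-03]
 [ 1.700e-02 -1.820e-01 -9.830e-01  1.178e+00]
 [ 0.000e+00  0.000e+00  0.000e+00  1.000e+00]]
{'t': 0.1, 'q': array([ 9.67470366e-01,  5.28349539e-01,  1.43378079e+00,  2.11257630e-05,
        1.18135019e+00, -1.78496734e-01]), 'qd': array([ 0.00127402, -0.00080791, -0.00315878,  0.00029066, -0.00085735,
        0.00082347]), 'tau': array([-3.64418302e-04, -4.43305957e+01, -1.78585374e+01, -2.51581214e-04,
        3.90310830e-03, -3.09403649e-07]), 'tcp_pos': array([0.2573947 , 0.56919943, 0.40384357]), 'tool_rot': array([ 2.10824692e-01,  9.77523431e-01, -8.68999645e-04, -3.68697847e-04]), 'force': array([ 0.42310375, -0.35230126,  0.78660387]), 'ft_torque': array([-0.03167842, -0.0081833 ,  0.03293348]), 'finger_gap': 0.9996456056505126}
0.1734
```

View pics/top0b.png

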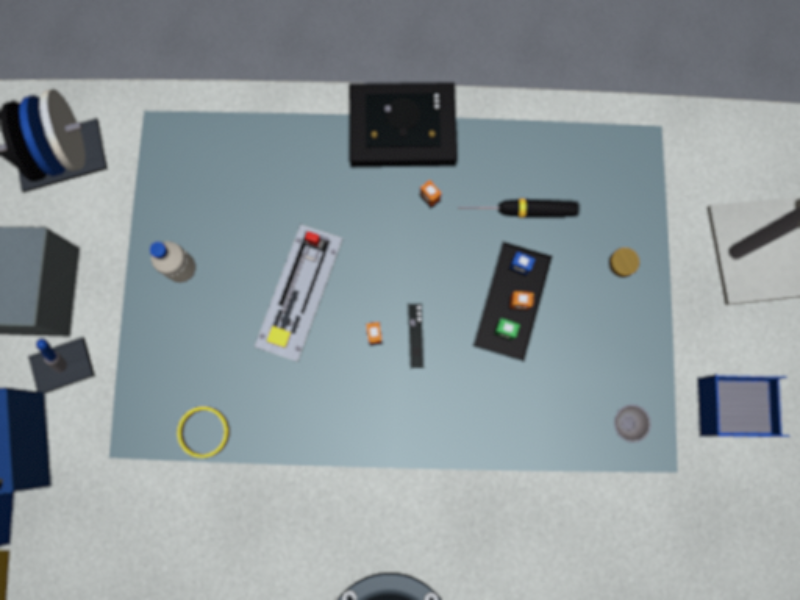

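View pics/scene0.png

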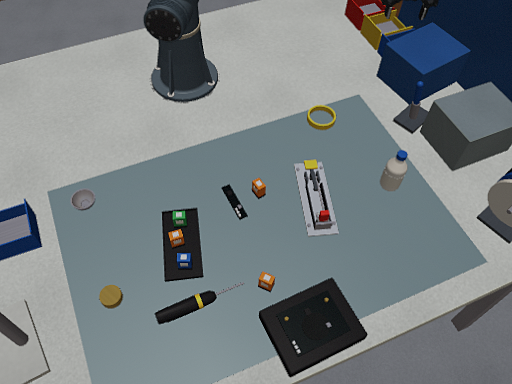

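Top view (pixels of the 800x600 picture): the follower tab is red at (312,237) and the pad yellow at (279,337). The tray relays are blue (523,261), orange (523,299) and green (508,328). Orange candidates are (523,299), (430,192) and (375,333). The one farthest to the robot's right is the tray one at (523,299), about (335,191) in the raw image. The top view's right is the robot's right (-y).

```bash
cat > meas.py <<'E'
from h import *
import sys
def masks(s):
    hsv=cv2.cvtColor(s['image'],cv2.COLOR_BGR2HSV); H,S,V=cv2.split(hsv)
    return dict(blue=(H>105)&(H<130)&(S>120)&(V>60),orange=(H>4)&(H<18)&(S>130)&(V>90),green=(H>45)&(H<80)&(S>110),
      red=((H<4)|(H>174))&(S>150),yellow=(H>22)&(H<35)&(S>130))
def blobs(s,mn=15):
    P=cloud(s)
    for k,m in masks(s).items():
        m=cv2.morphologyEx(m.astype(np.uint8),cv2.MORPH_CLOSE,np.ones((5,5)))
        n,l,st,c=cv2.connectedComponentsWithStats(m)
        for i in range(1,n):
            if st[i,4]<mn: continue
            q=P[(l==i)]; q=q[~np.isnan(q[:,0])]
            if len(q)<8: continue
            zt=np.percentile(q[:,2],90); t=q[q[:,2]>zt-.006]
            if abs(t[:,0].mean()-.5)>.4 or abs(t[:,1].mean())>.5: continue
            r=cv2.minAreaRect((t[:,:2]*1000).astype(np.float32))
            print(k,np.round(c[i]),st[i,4],'ztop %.3f'%zt,'mean',np.round(t.mean(0),4),'rect',np.round(np.r_[r[0],r[1],r[2]],1))
if __name__=='__main__':
    for t in sys.argv[1:]:
        print(t); blobs(pickle.load(open(t+'.pkl','rb')))
E
python3 meas.py top0 scene0
python3 - <<'E'
from h import *
for t in('top0','scene0'):
    s=pickle.load(open(t+'.pkl','rb'));P=cloud(s);hsv=cv2.cvtColor(s['image'],cv2.COLOR_BGR2HSV)
    # plate: light low-sat in z 3..9mm
    for nm,m in dict(plate=(hsv[...,1]<50)&(hsv[...,2]>110)&(P[...,2]>.002)&(P[...,2]<.012),tray=(hsv[...,2]<60)&(P[...,2]<.02)&(P[...,2]>-.005)).items():
        m=cv2.morphologyEx(m.astype(np.uint8),cv2.MORPH_CLOSE,np.ones((5,5)))
        n,l,st,c=cv2.connectedComponentsWithStats(m)
        for i in range(1,n):
            q=P[l==i];q=q[~np.isnan(q[:,0])]
            if st[i,4]<400 or len(q)<50 or abs(q[:,1].mean())>.35: continue
            r=cv2.minAreaRect((q[:,:2]*1000).astype(np.float32)); print(t,nm,np.round(c[i]),st[i,4],np.round(np.r_[r[0],r[1],r[2]],1))
a=cv2.imread('pics/top0.png')
def crop(u,v,w,h,k): return cv2.resize(a[v:v+h,u:u+w],None,fx=k,fy=k,interpolation=cv2.INTER_CUBIC)
cv2.imwrite('pics/crop1.png',np.hstack([crop(160,140,65,95,6),crop(295,150,65,95,6)]))
E
```

```text
top0
blue [101. 159.] 81 ztop 0.130 mean [0.5955 0.3748 0.1282] rect [5.947e+02 3.750e+02 2.290e+01 2.240e+01 2.000e-01]
blue [335. 167.] 143 ztop 0.050 mean [ 0.6122 -0.2073  0.0474] rect [ 612.6 -207.3   32.4   22.1   67.6]
orange [275. 123.] 67 ztop 0.046 mean [ 0.7296 -0.05    0.0438] rect [731.4 -50.9  29.4  21.6  40.7]
orange [334. 191.] 105 ztop 0.049 mean [ 0.5474 -0.205   0.0467] rect [ 548.8 -205.5   32.    21.9   88.6]
orange [238. 208.] 16 ztop 0.045 mean [0.499  0.0393 0.0429] rect [499.6  38.8   5.6  18.   12.4]
orange [240. 217.] 29 ztop 0.047 mean [0.4754 0.0352 0.0445] rect [475.4  34.8   7.5  17.9  12.5]
green [324. 210.] 100 ztop 0.049 mean [ 0.4995 -0.1805  0.0469] rect [ 499.3 -181.1   32.2   22.2   69. ]
red [200. 152.] 50 ztop 0.066 mean [0.6386 0.1425 0.064 ] rect [639.2 142.2  21.7  11.6  69.9]
yellow [334. 132.] 54 ztop 0.034 mean [ 0.7138 -0.2102  0.0319] rect [ 714.1 -209.8   17.2   19.6   88.5]
yellow [178. 215.] 112 ztop 0.037 mean [0.4776 0.1932 0.0346] rect [477.8 193.3  29.8  25.3  72.4]
yellow [129. 276.] 164 ztop 0.021 mean [0.3201 0.3113 0.0188] re
[... 644 characters left out ...]
22.5   73.6]
red [324. 215.] 96 ztop 0.066 mean [0.6441 0.144  0.0645] rect [643.9 143.8  19.9  13.1  67. ]
yellow [322. 116.] 230 ztop 0.019 mean [0.3224 0.3143 0.0173] rect [323.3 314.8  81.8  80.9  34. ]
yellow [310. 164.] 107 ztop 0.037 mean [0.4809 0.194  0.0352] rect [480.7 194.4  32.6  28.5  73.2]
yellow [199. 300.] 64 ztop 0.034 mean [ 0.7199 -0.2079  0.0317] rect [ 720.4 -208.    24.    11.     5. ]
top0 plate [338. 241.] 75101 [ 5.0250e+02 -1.3500e+02  8.9590e+02  1.2397e+03  3.0000e-01]
top0 tray [327. 193.] 1634 [ 553.7 -197.9   84.6  186.2   74.9]
scene0 plate [241. 244.] 62749 [ 552.1   12.8 1275.7  806.4   90. ]
scene0 tray [182. 246.] 1944 [ 556.1 -195.3   89.6  192.8   75. ]
```

View pics/crop1.png

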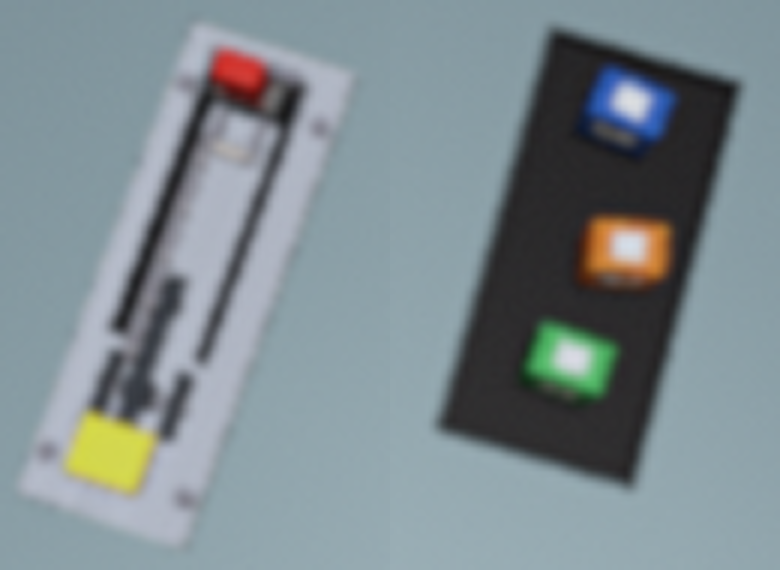

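The crop shows the feeder with its red tab at the stop end and its yellow pad at the other end. In the tray, the orange relay sits between blue and green, so the choice is confirmed. Next I refine the feeder angle and print the first move.

```bash
cat >> h.py <<'E'
def rel(p,yaw_y=None):
    """shift (mm, tool axes) to bring TCP to p, and turn (deg) so that tool y points at yaw_y (deg, world, mod 180)"""
    from scipy.spatial.transform import Rotation as R
    s=sense(); M=R.from_quat(s['tool_rot']).as_matrix(); d=M.T@(np.array(p)-s['tcp_pos'])*1000
    cur=np.degrees(np.arctan2(M[1,1],M[0,1])); t=0
    if yaw_y is not None: t=-((yaw_y-cur+90)%180-90)
    print('shift',np.round(d,1),'turn',round(t,2),'cur yaw_y',round(cur,2),'q6',round(float(s['q'][5]),2),'tcp',np.round(s['tcp_pos'],4),'F',np.round(s['force'],2),'gap',round(float(s['finger_gap']),3),'t',round(s['t'],2), 'tilt',np.round(M[:2,2],3))
E
python3 - <<'E'
from h import *
for t in('top0','scene0'):
    s=pickle.load(open(t+'.pkl','rb'));I=s['image'].astype(int)
    c=proj(s,[[.56,.168,.006]])[0]
    v,u=np.mgrid[:384,:512]
    # mat is bluish: b-r large ; plate neutral
    lab=cv2.cvtColor(s['image'],cv2.COLOR_BGR2LAB).astype(int)
    W=onplane(s,np.c_[u.ravel(),v.ravel()],.006).reshape(384,512,3)
    near=(abs(W[...,0]-.56)<.16)&(abs(W[...,1]-.168)<.1)
    mat=np.median(lab[near&(abs(W[...,1]-.168)>.08)],axis=0)
    d=np.abs(lab-mat)[...,0]+2*np.abs(lab-mat)[...,1:].sum(-1)
    m=(near&(d>22)).astype(np.uint8); m=cv2.morphologyEx(m,cv2.MORPH_OPEN,np.ones((3,3)))
    n,l,st,cc=cv2.connectedComponentsWithStats(m); i=1+np.argmax(st[1:,4])
    q=W[l==i]; 
    r=cv2.minAreaRect((q[:,:2]*1000).astype(np.float32)); print(t,st[i],np.round(np.r_[r[0],r[1],r[2]],1))
    a=np.radians(-17); e=np.array([np.cos(a),np.sin(a)]); 
    print('PCA',np.degrees(np.arctan2(*np.linalg.eigh(np.cov(q[:,:2].T))[1][::-1,1])))
rel([.6425,.1435,.33],73)
E
```

```text
top0 [ 164  145   54   86 2167] [558.3 168.4  77.8 226.3  73.2]
PCA 163.2990997010066
scene0 [ 294  159   44   78 2132] [557.5 170.3  79.3 240.   72.8]
PCA 162.36396566003157
shift [-526.4 -229.    74.1] turn -7.34 cur yaw_y 65.66 q6 -0.18 tcp [0.2574 0.5692 0.4038] F [ 0.42 -0.35  0.79] gap 1.0 t 0.1 tilt [-0.001 -0.002]
```

servo_tool([
  [[-526,-229,60],-7.3,0.2],
  [[-526,-229,60],-7.3,0.2],
  [[-526,-229,60],-7.3,0.2],
  [[-526,-229,60],-7.3,0.2],
  [[-526,-229,60],-7.3,0.2],
  [[-526,-229,60],-7.3,0.2],
  [[-526,-229,60],-7.3,0.2],
  [[-526,-229,60],-7.3,0.2],
], force=40)

```text
t: 0.9
tcp_pos: [0.5252, 0.2725, 0.3621]
tool_rot: [0.148, 0.989, -0.001, -0.001]
force: [0.3, -0.8, -0.5]
finger_gap: 0.597
```

```bash
python3 -c "
from h import *; rel([.640,.1435,.30],73)"
```

```text
shift [-147.7  -89.6   62.1] turn -0.04 cur yaw_y 72.96 q6 -0.98 tcp [0.5252 0.2725 0.3621] F [ 0.26 -0.79 -0.54] gap 0.597 t 0.9 tilt [-0.002 -0.002]
```

servo_tool([
  [[-148,-90,60],0,0.2],
  [[-148,-90,60],0,0.2],
  [[-148,-90,60],0,0.2],
  [[-148,-90,60],0,0.2],
  [[-148,-90,60],0,0.2],
  [[-148,-90,60],0,0.2],
])

```text
t: 1.5
tcp_pos: [0.6401, 0.1422, 0.3011]
tool_rot: [0.149, 0.989, -0.001, -0.002]
force: [-0.6, 0.2, 0.0]
finger_gap: 0.603
```

```bash
python3 - <<'E'
from h import *
rel([.640,.1435,.213],73)
a=snap('scene','scene1')['image']; b=snap('top','top1')['image']
cv2.imwrite('pics/c2.png',np.hstack([cv2.resize(a[90:250,250:390],None,fx=2.8,fy=2.8),cv2.resize(b[100:260,130:270],None,fx=2.8,fy=2.8)]))
E
```

```text
shift [ 0.2  1.5 88.1] turn -0.16 cur yaw_y 72.84 q6 -1.22 tcp [0.6401 0.1422 0.3011] F [-0.56  0.19  0.03] gap 0.603 t 1.5 tilt [-0.004 -0.001]
```

View pics/c2.png

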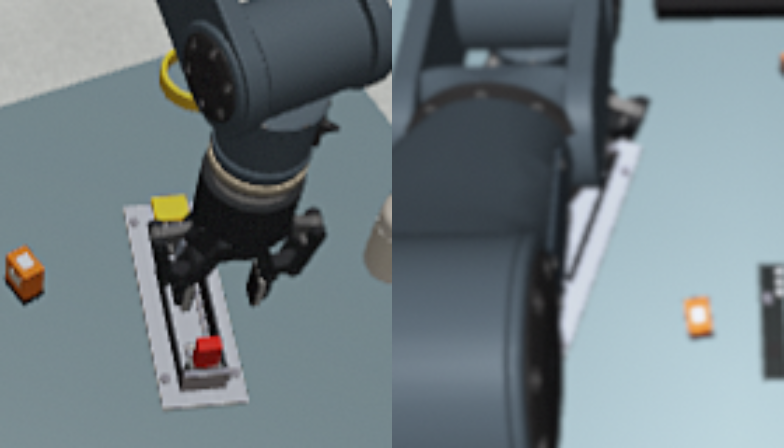

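The scene crop shows both fingers above the feeder, straddling the red tab's line at about (207,352). The top view is blocked by the arm. Now I descend on the tab.

servo_tool([
  [[0,1,30],0,0.2],
  [[0,1,55],0,0.2],
  [[0,1,75],0,0.2],
  [[0,1,86],0,0.2],
  [[0,1,88],0,0.2],
  [[0,1,88],0,0.2],
])

```text
t: 2.2
tcp_pos: [0.6393, 0.1454, 0.2147]
tool_rot: [0.147, 0.989, -0.001, -0.001]
force: [0.6, -0.4, 0.3]
finger_gap: 0.605
```

```bash
python3 - <<'E'
from h import *
rel([.640,.1435,.213],73)
a=snap('scene','scene2')['image']
cv2.imwrite('pics/c3.png',cv2.resize(a[150:260,270:380],None,fx=5,fy=5,interpolation=cv2.INTER_CUBIC))
E
```

```text
shift [-1.2 -1.6  1.7] turn 0.06 cur yaw_y 73.06 q6 -1.22 tcp [0.6393 0.1454 0.2147] F [ 0.6  -0.39  0.31] gap 0.605 t 2.2 tilt [-0.002 -0.001]
```

View pics/c3.png

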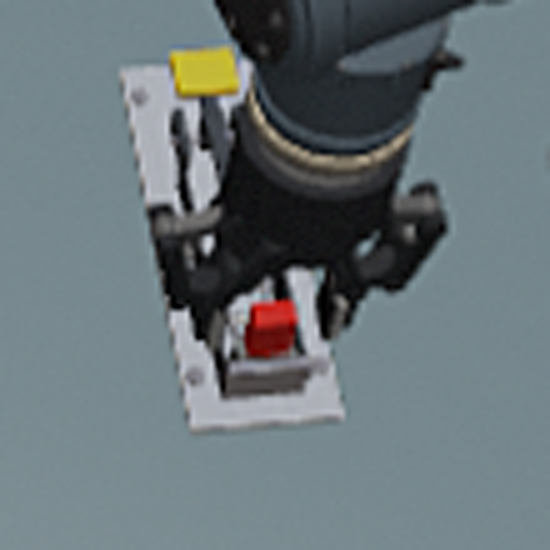

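The tab (270,330 in the crop) stands between the left pad (215,345) and the right pad (340,315), well placed. Now I close.

servo_tool([
  [[0,0,0],0,-0.3],
  [[0,0,0],0,-0.5],
  [[0,0,0],0,-1],
  [[0,0,0],0,-1],
  [[0,0,0],0,-1],
  [[0,0,0],0,-1],
], force=40)

```text
t: 2.85
tcp_pos: [0.6401, 0.1452, 0.2166]
tool_rot: [0.148, 0.989, -0.0, 0.001]
force: [-1.1, -0.2, 5.3]
finger_gap: 0.246
```

```bash
python3 - <<'E'
from h import *
rel([.640,.1435,.213],73)
E
```

```text
shift [-0.4 -1.7  3.6] turn 0.03 cur yaw_y 73.03 q6 -1.22 tcp [0.6401 0.1452 0.2166] F [-1.05 -0.19  5.26] gap 0.246 t 2.85 tilt [ 0.001 -0.001]
```

servo_tool([
  [[4,0,-1],0,-1],
  [[10,0,-2],0,-1],
  [[17,0,-2],0,-1],
  [[24,0,-2],0,-1],
  [[31,0,-2],0,-1],
  [[38,0,-2],0,-1],
  [[45,0,-2],0,-1],
  [[50,0,-2],0,-1],
])

```text
t: 3.65
tcp_pos: [0.5934, 0.1595, 0.2168]
tool_rot: [0.148, 0.989, -0.0, 0.003]
force: [8.0, -1.5, -15.1]
finger_gap: 0.25
```

```bash
python3 - <<'E'
from h import *
a=np.radians(163); u=np.array([np.cos(a),np.sin(a)])
s=sense(); d=s['tcp_pos'][:2]-[.6401,.1452]; print('along',d@u,'lat',d@[-u[1],u[0]])
p=np.array([.6401,.1452])+.0885*u; rel([*p,.216],73)
E
```

```text
along 0.048805644164166787 lat -3.0543029672785823e-05
shift [39.7 -0.   0.5] turn 0.02 cur yaw_y 73.02 q6 -1.19 tcp [0.5934 0.1595 0.2168] F [  8.04  -1.46 -15.07] gap 0.25 t 3.65 tilt [ 0.005 -0.001]
```

servo_tool([
  [[6,0,1],0,-1],
  [[13,0,1],0,-1],
  [[20,0,1],0,-1],
  [[26,0,1],0,-1],
  [[32,0,1],0,-1],
  [[37,0,1],0,-1],
  [[39,0,1],0,-1],
  [[39,0,1],0,-1],
])

```text
t: 4.45
tcp_pos: [0.5588, 0.1699, 0.2166]
tool_rot: [0.147, 0.989, -0.0, 0.007]
force: [5.5, -4.2, -1.0]
finger_gap: 0.244
```

```bash
python3 - <<'E'
from h import *
a=np.radians(163); u=np.array([np.cos(a),np.sin(a)])
s=sense(); d=s['tcp_pos'][:2]-[.6401,.1452]; print('along',d@u,'lat',d@[-u[1],u[0]])
p=np.array([.6401,.1452])+.0885*u; rel([*p,.216],73)
E
```

```text
along 0.08500252158341173 lat 0.00010968521889728371
shift [3.5 0.1 0.5] turn 0.04 cur yaw_y 73.04 q6 -1.17 tcp [0.5588 0.1699 0.2166] F [ 5.47 -4.21 -1.03] gap 0.244 t 4.45 tilt [ 0.014 -0.002]
```

servo_tool([
  [[3,0,0],0,-1],
  [[6,0,0],0,-1],
  [[8,0,0],0,-1],
  [[8,0,0],0,-1],
])

```text
t: 4.85
tcp_pos: [0.5532, 0.1715, 0.2166]
tool_rot: [0.147, 0.989, -0.0, 0.01]
force: [6.2, -2.1, -4.7]
finger_gap: 0.246
```

```bash
python3 - <<'E'
from h import *
a=np.radians(163); u=np.array([np.cos(a),np.sin(a)])
s=sense(); d=s['tcp_pos'][:2]-[.6401,.1452]; print('along',d@u,'lat',d@[-u[1],u[0]])
rel([*s['tcp_pos'][:2],.216],73)
E
```

```text
along 0.09082222230609362 lat 0.0002779189330000157
shift [ 0.  -0.   0.6] turn 0.05 cur yaw_y 73.05 q6 -1.16 tcp [0.5532 0.1715 0.2166] F [ 6.24 -2.1  -4.72] gap 0.246 t 4.85 tilt [ 0.02  -0.003]
```

servo_tool([
  [[-2,0,0],0,-1],
  [[-4,0,0],0,-1],
  [[-7,0,0],0,-1],
  [[-8,0,0],0,-1],
  [[-8,0,0],0,-1],
])

```text
t: 5.35
tcp_pos: [0.5607, 0.1691, 0.2166]
tool_rot: [0.147, 0.989, -0.0, 0.01]
force: [1.6, -0.7, -2.9]
finger_gap: 0.247
```

```bash
python3 - <<'E'
from h import *
a=np.radians(163); u=np.array([np.cos(a),np.sin(a)])
s=sense(); d=s['tcp_pos'][:2]-[.6401,.1452]; print('along',d@u,'lat',d@[-u[1],u[0]])
rel([*s['tcp_pos'][:2],.216],73)
E
```

```text
along 0.08291466712836484 lat 0.0003102771290183939
shift [ 0.  -0.   0.6] turn 0.05 cur yaw_y 73.05 q6 -1.17 tcp [0.5607 0.1691 0.2166] F [ 1.55 -0.66 -2.86] gap 0.247 t 5.35 tilt [ 0.02  -0.003]
```

The pull force fell to 1.6 N, so the catch is carrying the follower. I open and lift.

servo_tool([
  [[0,0,0],0,0.2],
  [[0,0,0],0,0.2],
  [[0,0,0],0,0.2],
  [[0,0,0],0,0.2],
  [[0,0,-30],0,0.2],
  [[0,0,-70],0,0.2],
  [[0,0,-105],0,0.4],
  [[0,0,-110],0,0.4],
])

```text
t: 6.15
tcp_pos: [0.5597, 0.1698, 0.3312]
tool_rot: [0.147, 0.989, 0.001, 0.015]
force: [0.6, 0.1, -0.3]
finger_gap: 0.699
```

```bash
python3 - <<'E'
from h import *
s=snap('scene','scene3')
from meas import blobs; blobs(s)
rel([.6147,-.2068,.30],68.5)
E
```

```text
blue [401. 155.] 90 ztop 0.130 mean [0.5993 0.3742 0.128 ] rect [598.7 374.6  22.5  25.5  43.2]
blue [184. 260.] 148 ztop 0.049 mean [ 0.6174 -0.2062  0.0473] rect [ 616.7 -206.    30.3   21.9   71.5]
orange [258. 187.] 174 ztop 0.046 mean [0.492  0.0383 0.044 ] rect [491.9  38.7  31.5  21.6  10.1]
orange [176. 238.] 178 ztop 0.049 mean [ 0.5529 -0.2055  0.0468] rect [ 552.1 -205.3   30.9   24.1   83.2]
orange [266. 281.] 177 ztop 0.047 mean [ 0.7369 -0.0502  0.0447] rect [736.  -50.   31.3  22.2  39.1]
green [179. 219.] 195 ztop 0.049 mean [ 0.5041 -0.1807  0.0473] rect [ 503.4 -180.4   32.3   23.2   74.8]
red [318. 188.] 96 ztop 0.067 mean [0.5675 0.1669 0.0649] rect [567.  167.   20.1  14.   72.7]
yellow [312. 115.] 77 ztop 0.019 mean [0.3055 0.2891 0.017 ] rect [307.1 289.5  24.2  71.3  55. ]
yellow [310. 164.] 90 ztop 0.166 mean [0.5645 0.1346 0.1707] rect [562.2 132.3  15.    2.9  43.3]
yellow [199. 300.] 66 ztop 0.034 mean [ 0.7198 -0.2082  0.0325] rect [ 719.3 -208.2   22.2   10.8    4.5]
shift [-162.  -344.2   32.3] turn 4.56 cur yaw_y 73.06 q6 -1.17 tcp [0.5592 0.1697 0.3299] F [ 1.16 -0.76  0.32] gap 0.7 t 6.2 tilt [ 0.027 -0.002]
```

The red tab moved exactly 80 mm in the scene camera, so the follower is latched. The tool has picked up a 1.5° tilt, so from here I aim the grasp point instead of the TCP.

```bash
cat >> h.py <<'E'
def grel(g,yaw_y=None):
    from scipy.spatial.transform import Rotation as R
    s=sense(); z=R.from_quat(s['tool_rot']).as_matrix()[:,2]
    print('grasp now',np.round(s['tcp_pos']+.155*z,4)); rel(np.array(g)-.155*z,yaw_y)
E
python3 -c "
from h import *
grel([.6147,-.2068,.145],68.5)"
```

```text
grasp now [0.5634 0.1693 0.175 ]
shift [-157.9 -345.    32.3] turn 4.56 cur yaw_y 73.06 q6 -1.17 tcp [0.5592 0.1697 0.3299] F [ 1.16 -0.76  0.32] gap 0.7 t 6.2 tilt [ 0.027 -0.002]
```

servo_tool([
  [[-158,-345,30],4.5,0.4],
  [[-158,-345,30],4.5,0.4],
  [[-158,-345,30],4.5,0.4],
  [[-158,-345,30],4.5,0.4],
  [[-158,-345,30],4.5,0.4],
  [[-158,-345,30],4.5,0.4],
  [[-158,-345,30],4.5,0.4],
  [[-158,-345,30],4.5,0.4],
])

```text
t: 7.0
tcp_pos: [0.6102, -0.2102, 0.3001]
tool_rot: [0.187, 0.982, 0.001, 0.012]
force: [0.3, 0.6, -0.1]
finger_gap: 0.7
```

```bash
python3 -c "
from h import *
grel([.6147,-.2068,.10],68.5)"
```

```text
grasp now [ 0.6141 -0.2105  0.1452]
shift [ 1.9  3.4 45.2] turn -0.1 cur yaw_y 68.4 q6 -1.71 tcp [ 0.6102 -0.2102  0.3001] F [ 0.34  0.62 -0.1 ] gap 0.7 t 7.0 tilt [ 0.025 -0.002]
```

servo_tool([
  [[2,3,40],0,0.4],
  [[3,3,75],0,0.4],
  [[3,3,95],0,0.4],
  [[3,3,101],0,0.4],
  [[3,3,101],0,0.4],
])

```text
t: 7.5
tcp_pos: [0.6104, -0.2062, 0.1971]
tool_rot: [0.187, 0.982, 0.002, 0.011]
force: [-0.5, 0.1, 0.6]
finger_gap: 0.703
```

```bash
python3 - <<'E'
from h import *
grel([.6147,-.2068,.042],68.5)
a=snap('scene','scene4')['image'];b=snap('top','top4')['image']
cv2.imwrite('pics/c4.png',np.hstack([cv2.resize(a[200:300,130:230],None,fx=4,fy=4,interpolation=cv2.INTER_CUBIC),cv2.resize(b[130:230,285:385],None,fx=4,fy=4,interpolation=cv2.INTER_CUBIC)]))
E
```

```text
grasp now [ 0.6137 -0.2063  0.0421]
shift [-1.1 -0.1  0.1] turn -0.1 cur yaw_y 68.4 q6 -1.7 tcp [ 0.6104 -0.2062  0.1971] F [-0.49  0.14  0.58] gap 0.703 t 7.5 tilt [ 0.021 -0.   ]
```

View pics/c4.png

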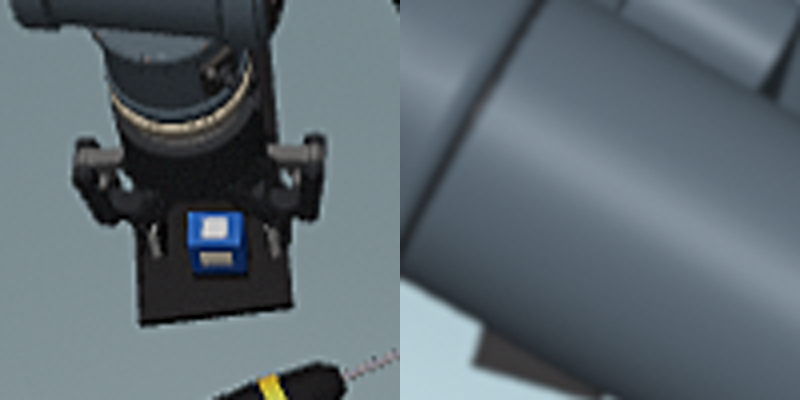

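The blue relay (215,240 in the crop) is centred between the pads (155,240) and (272,240). I close with 30 N.

servo_tool([
  [[-1,0,0],0,0.0],
  [[-1,0,0],0,-0.5],
  [[-1,0,0],0,-0.5],
  [[-1,0,0],0,-1],
  [[-1,0,0],0,-1],
  [[-1,0,0],0,-1],
], force=30)

```text
t: 8.2
tcp_pos: [0.613, -0.2072, 0.2013]
tool_rot: [0.187, 0.982, 0.001, 0.015]
force: [-0.2, 1.5, 6.8]
finger_gap: 0.366
```

```bash
python3 -c "
from h import *
grel([.6147,-.2068,.042],68.5)"
```

```text
grasp now [ 0.6175 -0.2079  0.0464]
shift [ 3.1 -0.1  4.3] turn -0.08 cur yaw_y 68.42 q6 -1.7 tcp [ 0.613  -0.2072  0.2013] F [-0.18  1.48  6.78] gap 0.366 t 8.2 tilt [ 0.029 -0.004]
```

servo_tool([
  [[0,0,-15],0,-1],
  [[0,0,-40],0,-1],
  [[0,0,-75],0,-1],
  [[0,0,-105],0,-1],
  [[0,0,-105],0,-1],
])

```text
t: 8.7
tcp_pos: [0.6113, -0.2073, 0.312]
tool_rot: [0.187, 0.982, -0.001, 0.019]
force: [0.6, -0.5, -0.5]
finger_gap: 0.373
```

```bash
python3 -c "
from h import *
grel([.6275,.1489,.146],73)"
```

```text
grasp now [ 0.6171 -0.2088  0.1571]
shift [122.2 336.4   8.2] turn -4.57 cur yaw_y 68.43 q6 -1.7 tcp [ 0.6113 -0.2073  0.312 ] F [ 0.6  -0.49 -0.5 ] gap 0.373 t 8.7 tilt [ 0.038 -0.009]
```

servo_tool([
  [[122,336,8],-4.5,-1],
  [[122,336,8],-4.5,-1],
  [[122,336,8],-4.5,-1],
  [[122,336,8],-4.5,-1],
  [[122,336,8],-4.5,-1],
  [[122,336,8],-4.5,-1],
  [[122,336,8],-4.5,-1],
  [[122,336,8],-4.5,-1],
])

```text
t: 9.5
tcp_pos: [0.6204, 0.1555, 0.3006]
tool_rot: [0.145, 0.989, -0.001, 0.019]
force: [-0.2, -0.5, 0.3]
finger_gap: 0.365
```

```bash
python3 - <<'E'
from h import *
grel([.6275,.1489,.09],73)
s=snap('scene','scene5')
from meas import blobs; blobs(s)
cv2.imwrite('pics/c5.png',cv2.resize(s['image'][120:250,250:400],None,fx=5,fy=5,interpolation=cv2.INTER_CUBIC)[:600])
E
```

```text
grasp now [0.6261 0.1543 0.1457]
shift [-0.9 -5.  55.8] turn 0.28 cur yaw_y 73.28 q6 -1.2 tcp [0.6204 0.1555 0.3006] F [-0.2  -0.49  0.25] gap 0.365 t 9.5 tilt [ 0.037 -0.007]
blue [401. 155.] 89 ztop 0.130 mean [0.5996 0.3741 0.1278] rect [599.5 375.2  23.   25.2  43.6]
blue [330. 191.] 161 ztop 0.148 mean [0.6286 0.1577 0.1472] rect [624.3 155.4  34.   25.   75.7]
orange [258. 187.] 175 ztop 0.046 mean [0.4928 0.0381 0.0441] rect [490.9  38.7  32.9  21.1   8.2]
orange [176. 238.] 179 ztop 0.049 mean [ 0.5532 -0.2059  0.0472] rect [ 553.2 -205.3   30.9   24.2   85.5]
orange [266. 281.] 180 ztop 0.046 mean [ 0.7373 -0.0505  0.0442] rect [736.1 -50.   31.9  22.4  42.7]
green [179. 219.] 195 ztop 0.049 mean [ 0.5043 -0.1808  0.0471] rect [ 502.8 -180.2   32.7   23.    74.3]
red [316. 189.] 40 ztop 0.065 mean [0.5752 0.1549 0.0772] rect [595.5 139.5   8.3  78.   53.5]
yellow [315. 120.] 123 ztop 0.019 mean [0.3308 0.2836 0.0267] rect [457.9 214.   51.9 409.8  58.7]
yellow [310. 162.] 47 ztop 0.227 mean [0.5981 0.1015 0.2264] rect [599.7 106.   22.6   7.7  72.1]
yellow [199. 300.] 67 ztop 0.035 mean [ 0.7192 -0.208   0.0326] rect [ 719.7 -208.4   24.3   11.2    8. ]
```

View pics/c5.png

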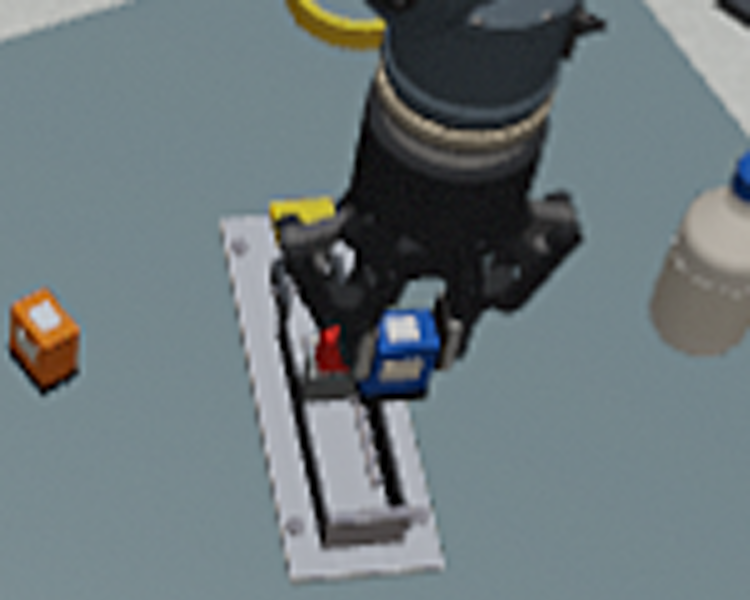

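The blue relay is held upright at (400,350), the track is clear and the pusher is latched at (330,385). The stop's top edge runs from (330,518) to (425,512). I check the stop position in this image.

```bash
python3 - <<'E'
from h import *
s=pickle.load(open('scene5.pkl','rb'))
st=onplane(s,[[250+330/5,120+520/5],[250+425/5,120+512/5],[250+290/5,120+578/5],[250+445/5,120+568/5]],.034); 
st[2:]=onplane(s,[[250+290/5,120+578/5],[250+445/5,120+568/5]],.006)
print(st)
a=np.radians(-17);e=np.array([np.cos(a),np.sin(a)]);n=np.array([-e[1],e[0]]);o=np.array([.6403,.145])
for nm,p in [('stop',st[:2].mean(0)),('plateend',st[2:].mean(0))]: print(nm,(p[:2]-o)@e,(p[:2]-o)@n)
# blue top face centre: contour of blob white label
b=s['image']; P=cloud(s)
hsv=cv2.cvtColor(b,cv2.COLOR_BGR2HSV); m=(P[...,2]>.143)&(P[...,2]<.156)&(abs(P[...,0]-.625)<.04)&(abs(P[...,1]-.155)<.03)
m&=((hsv[...,2]>60)&(hsv[...,0]>95)&(hsv[...,1]>80))|(hsv[...,2]>150)
q=P[m]; print(m.sum(),q.mean(0),cv2.minAreaRect((q[:,:2]*1000).astype(np.float32)))
lab=m&(hsv[...,1]<60); v,u=np.nonzero(lab); print('label px',u.mean(),v.mean(),onplane(s,[[u.mean(),v.mean()]],.1510))
E
```

```text
[[0.65040821 0.12237582 0.034     ]
 [0.66445722 0.16775841 0.034     ]
 [0.65921717 0.09955786 0.006     ]
 [0.68408417 0.17357114 0.006     ]]
stop 0.016364477561613765 0.005073302284979284
plateend 0.0324470948727627 0.001099136523037659
96 [0.62657608 0.15751834 0.14673836] ((624.413818359375, 156.70977783203125), (31.594045639038086, 24.35773277282715), 72.7471694946289)
label px 330.0 185.25 [[0.6262809  0.15381348 0.151     ]]
```

```bash
python3 -c "
from h import *
grel([.6321,.1475,.076],73)"
```

```text
grasp now [0.6263 0.1528 0.1457]
shift [-4.5 -3.6 69.9] turn 0.25 cur yaw_y 73.25 q6 -1.2 tcp [0.6206 0.1541 0.3005] F [ 0.67  1.05 -1.87] gap 0.366 t 9.55 tilt [ 0.037 -0.008]
```

servo_tool([
  [[-4.5,-3.5,20],0.25,-1],
  [[-4.5,-3.5,42],0.25,-1],
  [[-4.5,-3.5,60],0.25,-1],
  [[-4.5,-3.5,69],0.25,-1],
  [[-4.5,-3.5,70],0.25,-1],
  [[-4.5,-3.5,70],0.25,-1],
])

```text
t: 10.15
tcp_pos: [0.6267, 0.1481, 0.2309]
tool_rot: [0.148, 0.989, -0.002, 0.019]
force: [0.3, 0.1, 0.2]
finger_gap: 0.365
```

```bash
python3 - <<'E'
from h import *
s=snap('scene','scene6')
grel([.6321,.1475,.0494],73)
cv2.imwrite('pics/c6.png',cv2.resize(s['image'][150:250,270:370],None,fx=6,fy=6,interpolation=cv2.INTER_CUBIC))
E
```

```text
grasp now [0.6328 0.147  0.0766]
shift [ 1.8  0.2 27.1] turn -0.04 cur yaw_y 72.96 q6 -1.2 tcp [0.6269 0.1483 0.2315] F [ 0.55  0.9  -1.15] gap 0.37 t 10.2 tilt [ 0.038 -0.008]
```

View pics/c6.png

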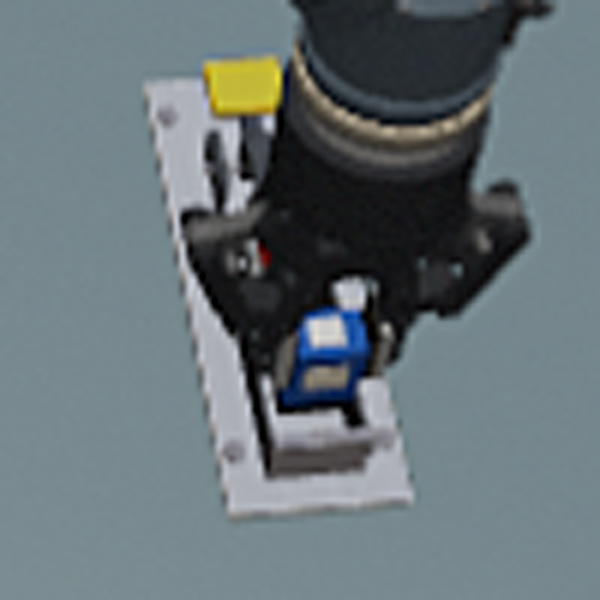

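The blue relay (325,350) hangs between the walls, just above the lips and short of the stop (275–390,440). I lower it.

servo_tool([
  [[0.5,0,6],0,-1],
  [[1,0,12],0,-1],
  [[1,0,17],0,-1],
  [[1.5,0,21],0,-1],
  [[1.5,0,23],0,-1],
  [[1.5,0,23],0,-1],
])

```text
t: 10.8
tcp_pos: [0.6261, 0.1486, 0.2079]
tool_rot: [0.148, 0.989, -0.002, 0.019]
force: [0.5, -0.4, -0.5]
finger_gap: 0.373
```

```bash
python3 -c "
from h import *
grel([.6321,.1475,.0494],73)"
```

```text
grasp now [0.6318 0.1473 0.053 ]
shift [-0.   0.3  3.6] turn -0.04 cur yaw_y 72.96 q6 -1.2 tcp [0.6261 0.1486 0.2079] F [ 0.47 -0.43 -0.47] gap 0.373 t 10.8 tilt [ 0.037 -0.009]
```

servo_tool([
  [[0,0,1.5],0,-1],
  [[0,0,3],0,-1],
  [[0,0,4],0,-1],
  [[0,0,4],0,-1],
])

```text
t: 11.2
tcp_pos: [0.6264, 0.1486, 0.2044]
tool_rot: [0.148, 0.989, -0.001, 0.019]
force: [-0.4, 0.2, 3.4]
finger_gap: 0.365
```

```bash
python3 -c "
from h import *
grel([.6321,.1475,.0494],73)"
```

```text
grasp now [0.6321 0.1473 0.0495]
shift [0.1 0.2 0.1] turn -0.03 cur yaw_y 72.97 q6 -1.2 tcp [0.6264 0.1486 0.2044] F [-0.4   0.2   3.36] gap 0.365 t 11.2 tilt [ 0.037 -0.009]
```

Floor contact came at the predicted height (3.4 N). I release and rise.

servo_tool([
  [[0,0,0],0,0.1],
  [[0,0,0],0,0.1],
  [[0,0,0],0,0.1],
  [[0,0,-5],0,0.2],
  [[0,0,-25],0,0.2],
  [[0,0,-60],0,0.4],
  [[0,0,-100],0,0.4],
  [[0,0,-105],0,0.4],
])

```text
t: 12.0
tcp_pos: [0.6241, 0.1498, 0.3149]
tool_rot: [0.148, 0.989, -0.0, 0.024]
force: [0.6, -0.4, 0.7]
finger_gap: 0.703
```

```bash
python3 - <<'E'
from h import *
s=snap('scene','scene7')
from meas import blobs; blobs(s)
grel([.5515,-.2053,.145],87)
E
```

```text
blue [401. 155.] 88 ztop 0.130 mean [0.5998 0.3738 0.1277] rect [599.4 374.6  21.9  26.6  51.4]
blue [321. 215.] 159 ztop 0.052 mean [0.6318 0.147  0.0506] rect [630.7 147.5  30.7  22.9  78.4]
orange [258. 187.] 175 ztop 0.046 mean [0.4929 0.0381 0.0443] rect [492.1  38.7  31.2  21.2  10.2]
orange [176. 238.] 179 ztop 0.049 mean [ 0.553  -0.2057  0.0473] rect [ 552.9 -205.4   30.8   25.5   83.1]
orange [266. 281.] 180 ztop 0.047 mean [ 0.7374 -0.0502  0.0446] rect [736.3 -50.3  31.3  22.   40.9]
green [179. 219.] 195 ztop 0.049 mean [ 0.5044 -0.1807  0.0474] rect [ 503.2 -180.4   32.    25.    69.9]
red [320. 189.] 47 ztop 0.160 mean [0.6329 0.1173 0.1749] rect [632.5 117.8   1.1   5.8  63.4]
yellow [314. 119.] 120 ztop 0.020 mean [0.3348 0.2789 0.034 ] rect [454.5 215.6  54.3 393.9  58.1]
yellow [199. 300.] 66 ztop 0.034 mean [ 0.7192 -0.2081  0.0323] rect [ 718.9 -208.3   22.9   10.7    1.6]
grasp now [0.6306 0.1485 0.1587]
shift [ -27.4 -361.5   13. ] turn -14.02 cur yaw_y 72.98 q6 -1.2 tcp [0.6236 0.1497 0.3136] F [ 0.36 -0.37  0.43] gap 0.699 t 12.05 tilt [ 0.045 -0.008]
```

Blue stands in the track at (0.632, 0.147), top 52 mm. The scene camera agrees with the robot frame, so I use it for orange.

servo_tool([
  [[-27,-361,12],-8,0.4],
  [[-27,-361,12],-13,0.4],
  [[-27,-361,12],-13,0.4],
  [[-27,-361,12],-13,0.4],
  [[-27,-361,12],-13,0.4],
  [[-27,-361,12],-13,0.4],
  [[-27,-361,12],-13,0.4],
  [[-27,-361,12],-13,0.4],
])

```text
t: 12.85
tcp_pos: [0.543, -0.2083, 0.2996]
tool_rot: [0.038, 0.999, -0.004, 0.022]
force: [1.6, 0.4, -0.0]
finger_gap: 0.698
```

```bash
python3 -c "
from h import *
grel([.5525,-.2055,.0435],86)"
```

```text
grasp now [ 0.5499 -0.2097  0.1448]
shift [  2.3   4.9 101.2] turn -0.35 cur yaw_y 85.65 q6 -2.07 tcp [ 0.543  -0.2083  0.2996] F [ 1.62  0.39 -0.02] gap 0.698 t 12.85 tilt [ 0.044 -0.009]
```

servo_tool([
  [[1,4,40],-0.4,0.4],
  [[2,4.5,75],-0.4,0.4],
  [[2.5,4.5,95],-0.4,0.4],
  [[2.5,4.5,100],-0.4,0.4],
  [[2.5,4.5,100],-0.4,0.4],
])

```text
t: 13.35
tcp_pos: [0.545, -0.2038, 0.1983]
tool_rot: [0.034, 0.999, -0.003, 0.021]
force: [0.0, -0.1, 0.7]
finger_gap: 0.701
```

```bash
python3 - <<'E'
from h import *
grel([.5525,-.2055,.0435],86)
a=snap('scene','scene8')['image']
cv2.imwrite('pics/c8.png',cv2.resize(a[190:290,130:230],None,fx=5,fy=5,interpolation=cv2.INTER_CUBIC))
E
```

```text
grasp now [ 0.5515 -0.2049  0.0435]
shift [-1.  -0.5  0. ] turn 0.08 cur yaw_y 86.08 q6 -2.08 tcp [ 0.545  -0.2038  0.1983] F [ 0.04 -0.13  0.67] gap 0.701 t 13.35 tilt [ 0.042 -0.007]
```

View pics/c8.png

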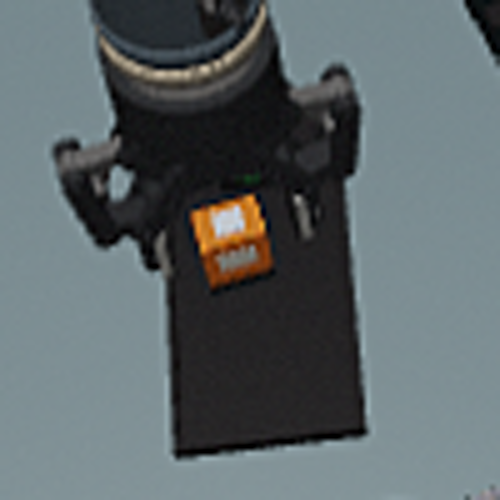

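The orange relay (232,240) sits between the pads (162,250) and (305,215), with green clear behind. I close.

servo_tool([
  [[-1,0,0],0,0.0],
  [[-1,0,0],0,-0.5],
  [[-1,0,0],0,-0.5],
  [[-1,0,0],0,-1],
  [[-1,0,0],0,-1],
  [[-1,0,0],0,-1],
], force=30)

```text
t: 14.0
tcp_pos: [0.5471, -0.2043, 0.2009]
tool_rot: [0.034, 0.999, -0.004, 0.024]
force: [0.8, 0.1, 6.7]
finger_gap: 0.365
```

```bash
python3 -c "
from h import *
grel([.5525,-.2055,.0435],86)"
```

```text
grasp now [ 0.5543 -0.2058  0.0461]
shift [2.  0.2 2.5] turn 0.07 cur yaw_y 86.07 q6 -2.08 tcp [ 0.5471 -0.2043  0.2009] F [0.83 0.11 6.7 ] gap 0.365 t 14.0 tilt [ 0.047 -0.01 ]
```

servo_tool([
  [[0,0,-15],0,-1],
  [[0,0,-40],0,-1],
  [[0,0,-75],0,-1],
  [[0,0,-105],0,-1],
  [[0,0,-105],0,-1],
])

```text
t: 14.5
tcp_pos: [0.5431, -0.2038, 0.311]
tool_rot: [0.034, 0.999, -0.007, 0.028]
force: [0.7, -1.1, -0.0]
finger_gap: 0.366
```

```bash
python3 -c "
from h import *
p=np.array([.6321,.1475])-.031*np.array([.9563,-.2924]); print(p)
grel([*p,.15],73)"
```

```text
[0.6024547 0.1565644]
grasp now [ 0.5516 -0.2062  0.1562]
shift [-25.7 365.4   3.5] turn 13.08 cur yaw_y 86.08 q6 -2.07 tcp [ 0.5431 -0.2038  0.311 ] F [ 0.71 -1.12 -0.04] gap 0.366 t 14.5 tilt [ 0.055 -0.015]
```

servo_tool([
  [[-26,365,4],8,-1],
  [[-26,365,4],13,-1],
  [[-26,365,4],13,-1],
  [[-26,365,4],13,-1],
  [[-26,365,4],13,-1],
  [[-26,365,4],13,-1],
  [[-26,365,4],13,-1],
  [[-26,365,4],13,-1],
])

```text
t: 15.3
tcp_pos: [0.5937, 0.1629, 0.3041]
tool_rot: [0.145, 0.989, -0.003, 0.028]
force: [0.3, -0.6, -0.7]
finger_gap: 0.364
```

```bash
python3 - <<'E'
from h import *
p=np.array([.6321,.1475])-.031*np.array([.9563,-.2924])
grel([*p,.076],73)
E
```

```text
grasp now [0.6022 0.1607 0.1493]
shift [ 2.7 -4.1 73.3] turn 0.35 cur yaw_y 73.35 q6 -1.18 tcp [0.5937 0.1629 0.3041] F [ 0.26 -0.56 -0.72] gap 0.364 t 15.3 tilt [ 0.055 -0.014]
```

servo_tool([
  [[0.5,-4,20],0.35,-1],
  [[1.5,-4,42],0.35,-1],
  [[2,-4,62],0.35,-1],
  [[2.5,-4,72],0.35,-1],
  [[2.5,-4,73],0.35,-1],
  [[2.5,-4,73],0.35,-1],
])

```text
t: 15.9
tcp_pos: [0.5943, 0.1583, 0.2312]
tool_rot: [0.148, 0.989, -0.003, 0.028]
force: [0.8, -0.3, -0.4]
finger_gap: 0.369
```

```bash
python3 - <<'E'
from h import *
p=np.array([.6321,.1475])-.031*np.array([.9563,-.2924])
s=snap('scene','scene9')
grel([*p,.0491],73)
from meas import blobs; blobs(s)
cv2.imwrite('pics/c9.png',cv2.resize(s['image'][150:250,270:370],None,fx=6,fy=6,interpolation=cv2.INTER_CUBIC))
E
```

```text
grasp now [0.6032 0.1563 0.0769]
shift [ 2.4 -0.  27.8] turn -0.02 cur yaw_y 72.98 q6 -1.17 tcp [0.5945 0.1584 0.2317] F [ 0.02 -0.28 -0.83] gap 0.364 t 15.95 tilt [ 0.056 -0.014]
blue [401. 155.] 89 ztop 0.130 mean [0.5997 0.3746 0.1276] rect [599.1 375.7  22.6  26.   43.3]
blue [321. 215.] 166 ztop 0.051 mean [0.6308 0.1472 0.0503] rect [631.1 147.6  30.7  22.2  74.5]
orange [258. 187.] 176 ztop 0.046 mean [0.492  0.0381 0.0442] rect [491.1  38.5  30.3  21.4  10.4]
orange [322. 199.] 140 ztop 0.079 mean [0.604  0.1587 0.0791] rect [601.  156.3  34.6  22.7  76.9]
orange [266. 281.] 180 ztop 0.046 mean [ 0.7373 -0.05    0.0447] rect [735.7 -49.8  32.4  21.1  38.4]
green [179. 219.] 195 ztop 0.049 mean [ 0.5042 -0.1804  0.047 ] rect [ 502.4 -180.1   31.8   25.    72. ]
yellow [308. 164.] 67 ztop 0.038 mean [0.4837 0.1852 0.0431] rect [521.4 156.9  21.  135.9  55.3]
yellow [199. 300.] 67 ztop 0.035 mean [ 0.7195 -0.2082  0.0324] rect [ 718.7 -208.3   24.3   10.5    1.8]
```

View pics/c9.png

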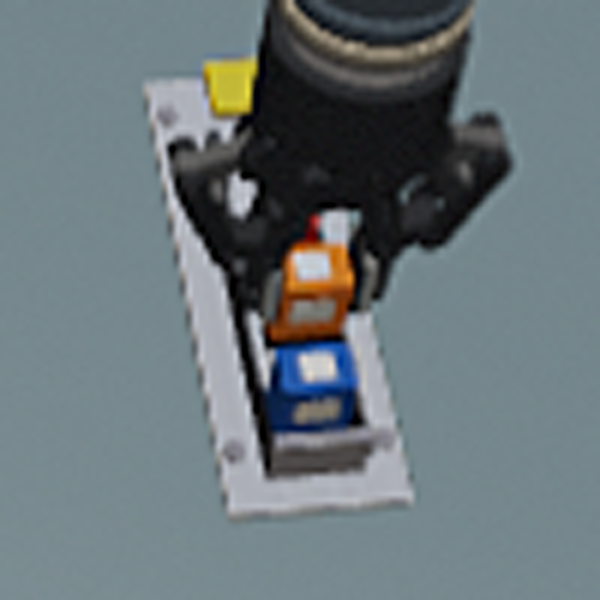

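Blue stands at (315,385) short of the stop. Orange (312,290) hangs behind it and clear of it, 31 mm apart, with the red tab still latched behind. I lower it.

servo_tool([
  [[0.5,0,6],0,-1],
  [[1,0,12],0,-1],
  [[1.5,0,17],0,-1],
  [[2,0,21],0,-1],
  [[2,0,24],0,-1],
  [[2,0,25],0,-1],
  [[2,0,25],0,-1],
])

```text
t: 16.65
tcp_pos: [0.594, 0.1587, 0.2064]
tool_rot: [0.148, 0.989, -0.003, 0.028]
force: [-0.4, 0.2, -0.7]
finger_gap: 0.372
```

```bash
python3 - <<'E'
from h import *
p=np.array([.6321,.1475])-.031*np.array([.9563,-.2924])
grel([*p,.0491],73)
E
```

```text
grasp now [0.6026 0.1566 0.0517]
shift [ 0.3 -0.   2.6] turn -0.02 cur yaw_y 72.98 q6 -1.17 tcp [0.594  0.1587 0.2064] F [-0.38  0.2  -0.67] gap 0.372 t 16.65 tilt [ 0.056 -0.014]
```

servo_tool([
  [[0,0,1.5],0,-1],
  [[0,0,3],0,-1],
  [[0,0,3],0,-1],
  [[0,0,3],0,-1],
])

```text
t: 17.05
tcp_pos: [0.5943, 0.1587, 0.204]
tool_rot: [0.148, 0.989, -0.003, 0.029]
force: [-0.4, 0.7, 3.3]
finger_gap: 0.365
```

```bash
python3 - <<'E'
from h import *
p=np.array([.6321,.1475])-.031*np.array([.9563,-.2924])
grel([*p,.0491],73)
E
```

```text
grasp now [0.6031 0.1565 0.0493]
shift [ 0.6 -0.1  0.2] turn -0.02 cur yaw_y 72.98 q6 -1.17 tcp [0.5943 0.1587 0.204 ] F [-0.41  0.74  3.27] gap 0.365 t 17.05 tilt [ 0.056 -0.014]
```

Orange is on the floor (3.3 N). I release and rise.

servo_tool([
  [[0,0,0],0,0.1],
  [[0,0,0],0,0.1],
  [[0,0,0],0,0.1],
  [[0,0,-5],0,0.2],
  [[0,0,-25],0,0.2],
  [[0,0,-60],0,0.2],
  [[0,0,-90],0,0.0],
  [[0,0,-95],0,-1],
])

```text
t: 17.85
tcp_pos: [0.5901, 0.1603, 0.3029]
tool_rot: [0.148, 0.988, -0.002, 0.033]
force: [1.2, -0.9, -0.0]
finger_gap: 0.345
```

```bash
python3 - <<'E'
from h import *
s=snap('scene','scene10')
from meas import blobs; blobs(s)
grel([.4800,.1940,.09],73)
E
```

```text
blue [401. 155.] 89 ztop 0.130 mean [0.5994 0.3747 0.1278] rect [598.3 375.   22.3  26.2  66.6]
blue [321. 215.] 158 ztop 0.052 mean [0.6306 0.1469 0.0501] rect [631.1 147.3  30.6  21.4  74.9]
orange [258. 187.] 176 ztop 0.046 mean [0.492  0.0382 0.0448] rect [490.5  38.2  32.3  21.7   9.8]
orange [319. 202.] 113 ztop 0.052 mean [0.6017 0.1558 0.0502] rect [601.9 156.6  30.1  25.4  66.8]
orange [266. 281.] 180 ztop 0.046 mean [ 0.7372 -0.0502  0.0441] rect [736.4 -50.4  32.7  22.8  39.2]
green [179. 219.] 195 ztop 0.048 mean [ 0.5042 -0.1805  0.0469] rect [ 503.  -180.3   32.9   24.3   76.5]
red [318. 188.] 91 ztop 0.067 mean [0.5752 0.1602 0.0789] rect [585.6 156.7  20.2  59.   60.3]
yellow [313. 117.] 101 ztop 0.019 mean [0.3191 0.2843 0.0228] rect [436.1 217.6  36.9 367.7  58.4]
yellow [314. 163.] 35 ztop 0.191 mean [0.5846 0.1213 0.201 ] rect [585.4 119.3   7.8  20.   28.2]
yellow [199. 300.] 66 ztop 0.034 mean [ 0.7192 -0.2081  0.0321] rect [ 718.7 -208.3   22.7   11.     5.1]
grasp now [0.5993 0.1581 0.1473]
shift [128.   -0.9  49.3] turn -0.01 cur yaw_y 72.99 q6 -1.17 tcp [0.5897 0.1602 0.302 ] F [0.4  0.54 0.61] gap 0.259 t 17.9 tilt [ 0.062 -0.013]
```

Orange now stands at (0.602, 0.156) and blue at (0.631, 0.147), both with tops at 52 mm. Red is at the same pixel (318,188) as when it latched. Next comes the pad.

servo_tool([
  [[45,0,10],0,-1],
  [[90,0,30],0,-1],
  [[128,-1,49],0,-1],
  [[128,-1,49],0,-1],
  [[128,-1,49],0,-1],
  [[128,-1,49],0,-1],
])

```text
t: 18.5
tcp_pos: [0.4717, 0.196, 0.2449]
tool_rot: [0.148, 0.988, -0.002, 0.033]
force: [-0.1, -0.3, 0.1]
finger_gap: -0.007
```

```bash
python3 - <<'E'
from h import *
s=snap('scene','scene11')
grel([.4795,.1940,.060],73)
cv2.imwrite('pics/c11.png',cv2.resize(s['image'][110:240,250:380],None,fx=4.5,fy=4.5,interpolation=cv2.INTER_CUBIC))
E
```

```text
grasp now [0.482  0.1938 0.0905]
shift [ 4.4 -0.8 30.3] turn -0.04 cur yaw_y 72.96 q6 -1.06 tcp [0.4719 0.1958 0.2452] F [ 0.24 -0.31  0.32] gap 0.002 t 18.55 tilt [ 0.065 -0.013]
```

View pics/c11.png

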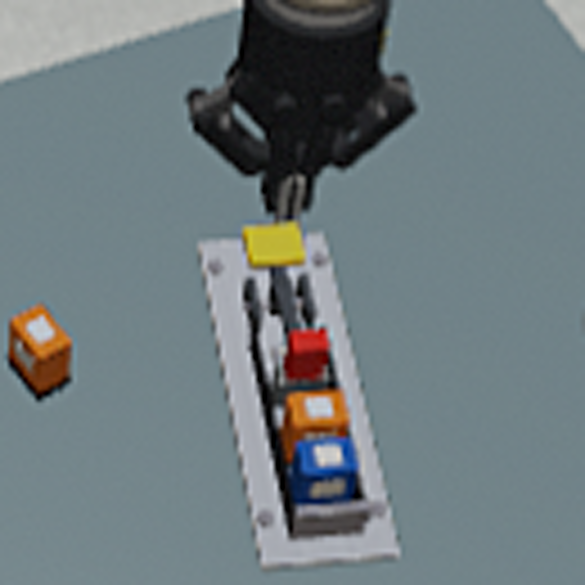

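Both relays stand in the track (orange 315,420; blue 325,470) and the follower is latched at (305,355). The closed fingertips (288,210) are above the pad (275,245). I go down to the pad.

servo_tool([
  [[2,-1,12],0,-1],
  [[4,-1,22],0,-1],
  [[4.5,-1,29],0,-1],
  [[4.5,-1,30],0,-1],
  [[4.5,-1,30],0,-1],
])

```text
t: 19.05
tcp_pos: [0.4695, 0.1957, 0.2147]
tool_rot: [0.148, 0.988, -0.002, 0.033]
force: [0.9, -0.6, 0.4]
finger_gap: -0.003
```

servo_tool([
  [[0,0,2],0,-1],
  [[0,0,4],0,-1],
  [[0,0,6],0,-1],
  [[0,0,8],0,-1],
  [[0,0,8],0,-1],
])

```text
t: 19.55
tcp_pos: [0.4694, 0.1958, 0.2067]
tool_rot: [0.148, 0.988, -0.002, 0.032]
force: [-2.3, 0.2, 4.2]
finger_gap: -0.001
```

```bash
python3 - <<'E'
from h import *
grel([.4795,.1940,.048],73)
E
```

```text
grasp now [0.4791 0.1937 0.0521]
shift [-0.   0.4  4.1] turn -0.04 cur yaw_y 72.96 q6 -1.05 tcp [0.4694 0.1958 0.2067] F [-2.34  0.21  4.2 ] gap -0.001 t 19.55 tilt [ 0.063 -0.013]
```

servo_tool([
  [[0,0,1.5],0,-1],
  [[0,0,3],0,-1],
  [[0,0,4.5],0,-1],
  [[0,0,4.5],0,-1],
  [[0,0,4.5],0,-1],
  [[0,0,4.5],0,-1],
  [[0,0,4.5],0,-1],
  [[0,0,4.5],0,-1],
])

```text
t: 20.35
tcp_pos: [0.4675, 0.1964, 0.2032]
tool_rot: [0.148, 0.988, -0.002, 0.03]
force: [-7.1, 5.3, 14.9]
finger_gap: -0.001
```

```bash
python3 - <<'E'
from h import *
s=snap('scene','scene12')
grel([.4795,.1940,.048],73)
from meas import blobs; blobs(s)
E
```

```text
grasp now [0.4765 0.1943 0.0485]
shift [-2.9  0.5  0.6] turn -0.06 cur yaw_y 72.94 q6 -1.05 tcp [0.4675 0.1963 0.2032] F [-6.88  5.26 14.59] gap 0.001 t 20.4 tilt [ 0.058 -0.013]
blue [401. 155.] 89 ztop 0.130 mean [0.5991 0.3745 0.1276] rect [599.1 374.6  22.5  27.1  22.2]
blue [322. 216.] 99 ztop 0.053 mean [0.6421 0.1429 0.0505] rect [640.8 144.5  30.   21.7  76.1]
orange [258. 187.] 174 ztop 0.046 mean [0.4924 0.0379 0.0447] rect [491.9  37.9  31.9  21.6  13.3]
orange [320. 207.] 83 ztop 0.053 mean [0.619  0.1508 0.0509] rect [618.4 151.6  30.7  23.7  68.4]
orange [266. 281.] 177 ztop 0.046 mean [ 0.7373 -0.0502  0.0445] rect [736.3 -50.1  31.1  22.2  40.1]
green [179. 219.] 195 ztop 0.048 mean [ 0.5045 -0.1803  0.0468] rect [ 503.  -180.4   32.1   23.1   71.8]
red [321. 199.] 68 ztop 0.068 mean [0.6023 0.1557 0.0658] rect [602.5 156.4  21.5  11.9  82.4]
yellow [334. 117.] 24 ztop 0.224 mean [0.4957 0.2192 0.2297] rect [495.9 219.1   0.6   5.9  41.7]
yellow [309. 166.] 45 ztop 0.032 mean [0.4833 0.1908 0.0297] rect [480.2 194.8  30.4  23.5  71.1]
yellow [199. 300.] 66 ztop 0.035 mean [ 0.7195 -0.2082  0.0326] rect [ 719.7 -207.9   22.3   10.8    2.7]
```

The follower closed: red is now 43 mm from home, which is where it should rest on two relays. I lift off the pad.

servo_tool([
  [[0,0,-4],0,-1],
  [[0,0,-10],0,-1],
  [[0,0,-25],0,-1],
  [[0,0,-60],0,-1],
  [[0,0,-100],0,-1],
  [[0,0,-120],0,-1],
  [[0,0,-120],0,-1],
])

```text
t: 21.1
tcp_pos: [0.4616, 0.198, 0.3261]
tool_rot: [0.148, 0.988, -0.001, 0.034]
force: [0.9, 0.0, 0.5]
finger_gap: 0.004
```

```bash
python3 - <<'E'
from h import *
s=snap('scene','scene13')
rel(sense()['tcp_pos'])
from meas import blobs; blobs(s)
cv2.imwrite('pics/c13.png',cv2.resize(s['image'][140:260,260:380],None,fx=5,fy=5,interpolation=cv2.INTER_CUBIC))
a=np.radians(-17);e=np.array([np.cos(a),np.sin(a)]);n=np.array([-e[1],e[0]]);t=np.array([.6403,.145])-.0306*e
P=cloud(s)
for nm,z,c in [('relays',(.046,.058),(.63,.148)),('pad',(.03,.042),(.48,.194))]:
    m=(P[...,2]>z[0])&(P[...,2]<z[1])&(abs((P[...,:2]-t)@n)<.025)
    al=((P[...,:2]-t)@e)[m]*1000; k=(al>-150); print(nm,k.sum(),np.percentile(al,[2,50,98]))
    
E
```

```text
shift [0. 0. 0.] turn 0 cur yaw_y 72.94 q6 -1.06 tcp [0.461  0.1979 0.3245] F [-0.55 -0.28  0.05] gap 0.001 t 21.15 tilt [ 0.063 -0.012]
blue [401. 155.] 89 ztop 0.130 mean [0.5995 0.3751 0.1278] rect [600.  375.   22.3  26.7  45.6]
blue [322. 216.] 99 ztop 0.052 mean [0.6416 0.1437 0.0502] rect [641.4 144.   31.   22.2  71.2]
orange [258. 187.] 174 ztop 0.046 mean [0.4921 0.038  0.0441] rect [491.2  38.6  30.   21.6  14.3]
orange [320. 207.] 83 ztop 0.052 mean [0.6193 0.1515 0.0504] rect [618.8 152.   30.3  23.8  72.6]
orange [266. 281.] 177 ztop 0.046 mean [ 0.7374 -0.0503  0.0443] rect [736.4 -49.7  32.2  21.8  39.1]
green [179. 219.] 195 ztop 0.049 mean [ 0.5045 -0.1803  0.0469] rect [ 502.8 -180.5   32.3   24.7   70.8]
red [321. 199.] 68 ztop 0.067 mean [0.6028 0.1562 0.0652] rect [600.8 156.8  19.6  15.5  73.7]
yellow [328. 124.] 43 ztop 0.205 mean [0.4927 0.2232 0.2054] rect [492.7 222.4  12.1   3.4  86.6]
yellow [310. 164.] 106 ztop 0.037 mean [0.4803 0.194  0.0351] rect [479.8 194.5  33.   26.8  69.7]
yellow [199. 300.] 66 ztop 0.035 mean [ 0.719  -0.2083  0.0325] rect [ 718.4 -207.9   11.3   24.3   86.9]
relays 223 [-5.93239897 17.78362247 40.97317293]
pad 1495 [-144.66926463  269.44397459  341.88967563]
```

View pics/c13.png

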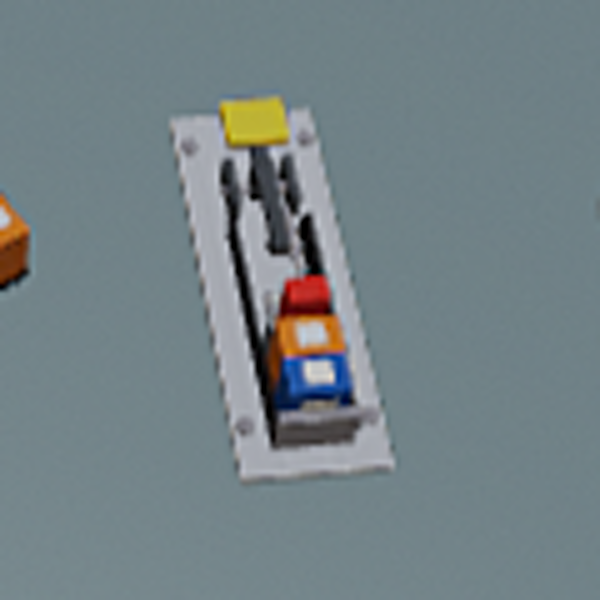

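The picture shows blue (318,375) against the stop (325,420), orange (312,335) right behind it and the follower (307,295) closed on them. The pad (255,120) is back up at 37 mm. All the checks agree, so I hand in.

```bash
python3 -c "
from station import sign_off; print(sign_off())"
```

```text
the job is handed in; nothing more can be done
None
```

The feeder is reloaded and the job is handed in at about 21 s of the 72 s. `sign_off` reports no verdict, so what follows is from my own checks.

- **What I did:** I pulled the follower back until it latched; the tab had moved 80.0 mm in the scene camera. I then set blue and orange down in the track, each touching the floor at about 3.3 N. Last, I pressed the yellow pad and let it go.
- **Relays:** In the last picture blue is against the outlet stop with orange right behind it. Both tops read 52 mm (51 expected), so both are upright on the floor. The relay pair spans 47 mm along the track, against 44 mm if they touch exactly; the difference is about one pixel of blur.
- **Follower and pad:** The follower is closed about 43 mm from home, inside the required 38–48 mm. The pad is back at its rest height of 37 mm.
- **Everything else:** The green relay, the other orange relays, the bottle and the screwdriver read within 1 mm of where they started. I did not re-measure the board strip, tape, cup or flux tin; the gripper never came near them.
- **What disagreed:** The two cameras differed by 3–5 mm in x. The scene camera agreed with the robot's own grasps, so I used it throughout. The tool also slowly picked up a tilt of about 0.06 rad, which I corrected for by aiming the grasp point.

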